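Change gear on the platform shaker and start its drive

ROBOT

A 6-joint arm with a two-finger parallel gripper is mounted at the origin on a cart in front of the work surface, level with it; the furniture and walls round the work are solid. World frame = base frame: x ahead of the robot, y to its left, z up, the work surface at z = 0. Lengths are in m, angles in rad, forces in N, time in s.
With the tool pointing down it reaches from about 0.325 to 0.875 m from the base axis. Payload 4.4 kg.
Tool frame: the origin (TCP) lies on the centre line of the jaws, within the pads' length; the fingertips stand 14 mm ahead of it and the grasp point (between the pads) lies 5 mm behind it; z points along the fingers, y is the line along which they close (so a half turn about z gives the same grasp; the last joint's range is limited). The gripper opens to 85 mm and grips with 20 to 120 N. Pads are 22 mm wide; open, the fingers measure 114 mm over their backs; the gripper's body (76 mm by 85 mm) begins 54 mm behind the grasp point. The pads swing forward as they close: fully open they stand 13 mm farther back than shut.
Start: joints at [0.959, 0.207, 1.542, -0, 1.393, -0.15], TCP at [0.256, 0.515, 0.245] pointing down, gripper open.
Joint ranges: [-2.73, 2.73], [-0.86, 2.22], [0.23, 2.46], [-1.11, 4.25], [0.08, 2.63], [-2.82, 2.82]. Speed limits (rad/s): [2.79, 2.79, 3.14, 3.14, 3.14, 3.14].

INTERFACE

Orientations are given as a unit quaternion [w, x, y, z].
In Python, from rig import env gives the robot as it stands. Calls block until the motion is done:
- env.movep(position, orientation): joint-space move of the TCP to a pose.
- env.movel(position, orientation=None, feed=0.15, max_force=None): straight line of the TCP; orientation=None keeps the orientation; feed is the mean speed in m/s. With max_force (N) it stops when the force on the tool has changed by that much, and returns True; else False.
- env.move_joints(angles): joint-space move.
- env.command_gripper(opening, squeeze=None): opening from 0.0 (shut) to 1.0 (fully open); squeeze is the grip in N (None keeps the last); returns when the fingers have stopped.
- env.sleep(seconds).
- env.ik(position, orientation): joint angles nearest the present ones, or None.
- env.state(): the state.
- env.grab_frame(name): name is "side" or "top"; returns the picture (480x640x3 uint8, blue, green, red); there is no depth.
- env.calibration(name): a dict with "fx", "fy", "cx", "cy" (pixels), "R" (3x3) and "t" (3): a world point X has camera coordinates R X + t. Camera axes: x right, y down, z forward; pixel columns grow to the right and rows downward; lengths in m; the calibration is good to about 2 mm. A picture is of the moment at which its call begins. calibration takes no time and is no camera call.
A pose or a line that the arm cannot do raises env.PlanningError and nothing moves.
- env.close_job(): hands the job in; it is judged then, once.
The state is a dict: "t": time; "joint_pos": joint angles; "joint_vel": joint speeds; "joint_torque": joint torques, N m; "tcp_pos": TCP position; "ee_rot": TCP orientation; "ft_force": force on the tool from outside, world axes, zero at the start; "torque": the same for the moment, N m; "gripper_width": opening from 0.0 (shut) to 1.0 (fully open); "grip_force": force on a finger pad.
Only numpy, scipy, OpenCV 4.12 (cv2) and the standard library are available. Lean on these libraries where they do the work, as an engineer would, in place of code of your own. Each camera call takes 0.05 s, during which the arm holds its last target. There are 200 camera calls.

TASK

The platform shaker has to run in fourth gear: with the fingertips push its change-gear lever along the H-shaped gate, out of the left lane, across the neutral channel and fully home into the far right slot (four dots), then switch the drive on by pressing down the raised far half of the rocker switch. Only push and press, gently: do not pinch the lever or force it against the gate, do not switch on before the gear is in, and leave everything else where it stands. Take the hand away when done; the lever must stay in its slot and the switch on.

Things in the scene. Friction and masses are not known exactly. Their poses are not given: they have to be found in the camera images.
- shaker: Platform shaker, fixed on the worktop. Origin at z = 0 under the centre of its lever gate; x points away from the operator (far), y left, z up; local points below in this frame, mm. Chassis x -65 to 280, y -85 to 155. Grey console deck z 78, x up to 88, with gate and switch; behind it the platform, x 99 to 277, mat z 109, rail to z 121. Its yaw is 0.1 to 0.39.
- gate_centre (a point): Centre of the steel H gate, local (0, 0, 85), plate 6 thick, 76 x 62. Fore-and-aft lanes at y = 12 (left) and -12 (right), slots 13 wide, joined by one cross channel at x = 0. Tongues 9 wide part the lanes; their round ends stand at x = -8 and 8. Steel stem 9 thick. Dots: one near left, two far left, three near right, four far right.
- slot_far_right (a point): Where the stem passes the gate when it is home in the named slot (far right, four dots): local (18, -12, 85).
- lever_knob (a point): Centre of the black pear-shaped knob on the lever: 34 across, 42 tall, 108 above the pivot at local (0, 0, 35). With s = lever_fore_aft and c = lever_side it is at local (108 cos c sin s, -108 sin c, 35 + 108 cos c cos s): 143 high upright, about 133 in the slots; x = -38 or 38 at the slots' ends, y = 27 in the left and -27 in the right lane.
- lever_fore_aft (a joint): Fore-and-aft tilt of the lever, rad: 0 in the cross channel (neutral), + away from the operator; stops at -0.366 and 0.366, the slots' ends. Starts anywhere between. Stays where left; moves with about 2 N at the knob. No click in neutral: the tongues let the lever cross only within about 0.07 rad of 0 (a little more, as their round ends guide it).
- lever_side (a joint): Tilt of the lever sideways, rad: + to the operator's right (local -y); stops at -0.25 (left lane, where it starts) and +0.25 (right lane). Stays where it is left; moves with about 2 N at the knob, only while the lever is in the cross channel.
- drive_switch (a joint): Black drive rocker switch, rad: 0 off (near half level, far half up), 0.34 on (far half pressed level). 46 long fore and aft, 28 wide, hinge across its middle at local (0, 105, 90). Stays as pressed; takes 2 to 3 N. A level half's top is at z 92, the bezel round it at z 86.
- switch_on (a point): Middle of the top of the rocker's far half, the one with a white dot, that is up at the start; 15 from the hinge. Starts at local (14, 105, 97) and ends at about (16, 105, 92). Press it straight down.
- tube_rack: Bystander, loose: blue tube rack, 76x112x52, on the shaker's platform (mm); origin under its middle. Leave it alone.
- dish: Bystander, loose: pink dish, 60 across, 28 high, on the shaker's platform (mm); origin under its middle. Leave it alone.
- timer: Bystander, loose: light grey bench timer, 64x90x18, on the worktop to the right of the shaker (mm); origin under its middle. Leave it alone.
- marker: Bystander, loose: black and blue marker pen, 135 long, on the worktop to the left (mm); origin under its middle. Leave it alone.
- tube_yellow: Bystander, loose: small tube with a yellow cap, 53 long, on the worktop to the left (mm); origin under its middle. Leave it alone.
- tube_red: Bystander, loose: small tube with a red cap, 53 long, on the worktop to the left (mm); origin under its middle. Leave it alone.
- tweezers: Bystander, loose: steel tweezers, 118 long, on the worktop to the right (mm); origin under its middle. Leave it alone.

How it is judged:
On the way, in this order (a step that is already met when the one before it is completed fails the run):
1. the lever has crossed to the right lane through the neutral channel (value of joint lever_side above 0.1 rad and value of joint lever_fore_aft between -0.2 and 0.2 rad).
2. the lever is home in the far right slot, the drive still off (value of joint lever_fore_aft above 0.31 rad and value of joint lever_side above 0.15 rad and value of joint drive_switch below 0.17 rad), for 0.2 s.
3. the drive is switched on with the lever in its slot (value of joint lever_fore_aft above 0.31 rad and value of joint lever_side above 0.15 rad and value of joint drive_switch above 0.25 rad), for 0.2 s.
At the end, for the whole second after the job is handed in: The lever rests in the far right slot (fore-and-aft tilt over 0.31 of 0.366 rad, sideways tilt over 0.15 of 0.25 rad to the right), at rest, and the rocker switch is on (over 0.25 of 0.34 rad) (all of step 3 and value of joint lever_fore_aft below 0.42 rad and velocity of joint lever_fore_aft between -0.05 and 0.05 rad/s and velocity of joint lever_side between -0.05 and 0.05 rad/s); the robot touches nothing.
It fails at once if the drive is switched on while the lever is not home in the far right slot (value of joint drive_switch above 0.17 rad and not (value of joint lever_fore_aft above 0.31 rad and value of joint lever_side above 0.15 rad)).
It fails at once if the lever is forced or pinched: the fingers bear on it with more than 35 N (contact force between the fingers and lever_fore_aft above 35 N).
It fails at once if the switch is struck or forced: the fingers bear on it with more than 35 N (contact force between the fingers and drive_switch above 35 N).
It fails at once if a bystander is moved or lifted by more than 15 mm (distance of any of tube_rack, dish, timer, marker, tube_yellow, tube_red, tweezers from where it was at the start of the episode above 0.015 m).
It also fails if it takes over 58 s, if anything falls off the work surface, if the arm or the gripper's body presses on something with over 40 N, if the wrist force passes 120 N, or if a joint passes its speed limit or range.

## Working session

There is one attempt and no reset: what is moved stays moved. The work goes in short steps, each a Python script; the robot and the scene stay as the last script left them, time stands still between calls to the robot, and variables do not carry over. Pictures are saved under pics/ and viewed, at most 10 in all, crops included, and the job is handed in when it is done.

```bash
mkdir -p pics; python3 - <<'E'
from rig import env
import cv2
for n in("top","side"):
    cv2.imwrite(f"pics/{n}0.png",env.grab_frame(n)); c=env.calibration(n); print(n,c)
print(env.state()["t"],env.state()["ee_rot"])
E
```

```text
top {'fx': 598.0749413374693, 'fy': 598.0749413374693, 'cx': 312.67591204293865, 'cy': 247.4090049177088, 'R': array([[ 0.4272922 , -0.90411297,  0.00105797],
       [-0.83224519, -0.39378349, -0.39025953],
       [ 0.35325531,  0.16587436, -0.92070428]]), 't': array([-0.17280526,  0.55704702,  1.74836993])}
side {'fx': 434.26825841328383, 'fy': 434.26825841328383, 'cx': 320.6565822796716, 'cy': 239.28714013040508, 'R': array([[-0.98774193, -0.15592996,  0.00719255],
       [-0.09605817,  0.57087085, -0.81540131],
       [ 0.12303947, -0.80609697, -0.57885142]]), 't': array([0.60637742, 0.12097806, 1.15160134])}
0.1 [-3.95963320e-04  2.28855027e-01  9.73459936e-01 -9.85957526e-04]
```

View pics/top0.png

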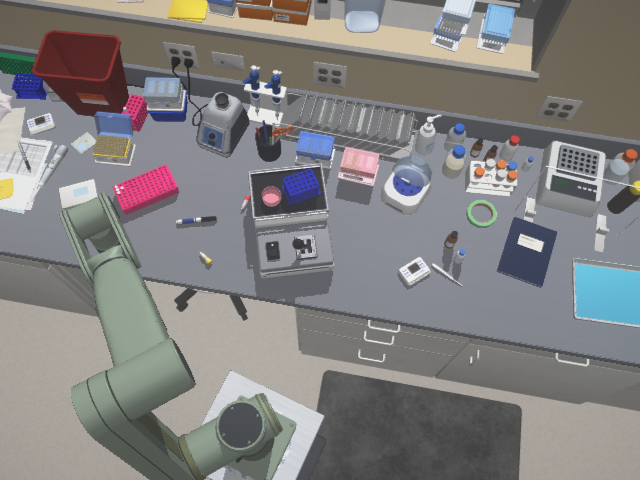

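View pics/side0.png

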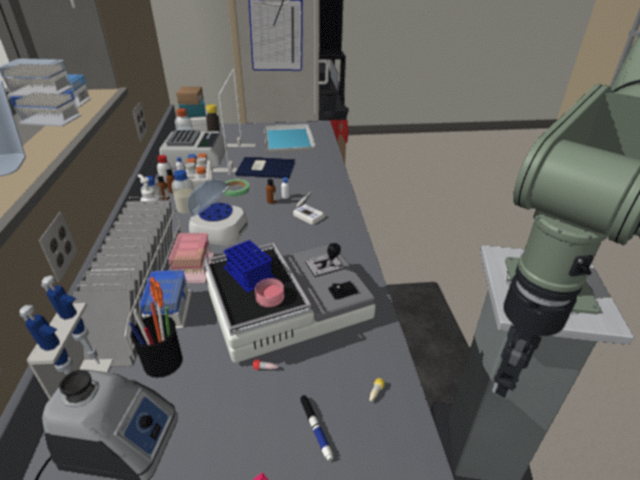

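The top view shows the shaker at about (290,220): gate near (305,246) and switch near (273,250). In the side view the knob is at (334,250), the switch at (344,290). I'll zoom in on both.

```bash
python3 - <<'E'
import cv2,numpy as np
a=cv2.imread("pics/top0.png")[160:280,240:340]; b=cv2.imread("pics/side0.png")[230:360,200:380]
a=cv2.resize(a,None,fx=5,fy=5,interpolation=cv2.INTER_CUBIC)
b=cv2.resize(b,None,fx=4.4,fy=4.4,interpolation=cv2.INTER_CUBIC)
cv2.imwrite("pics/a.png",a);cv2.imwrite("pics/b.png",b)
E
```

```text
(no output)
```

View pics/a.png

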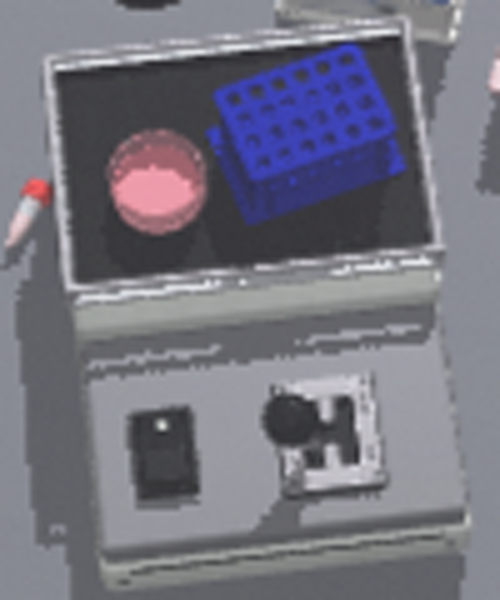

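View pics/b.png

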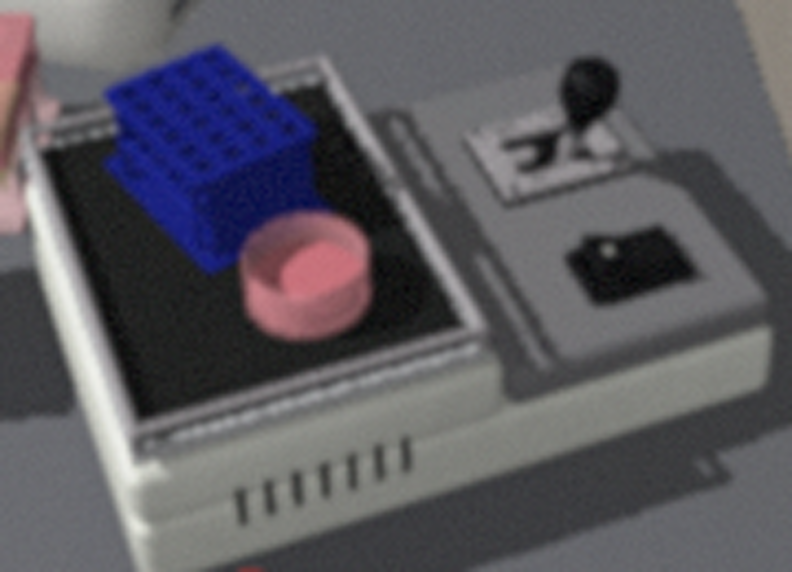

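Top crop: gate corners at about (275,383), (375,372), (386,487) and (288,499), knob at (292,420), switch dot at (162,425). Side crop: knob at (588,92), gate far corners at (465,132) and (510,205), rail corners at (480,333), (142,440) and (325,60). The lever is in the left lane, somewhat far of neutral. Next I fit the pose.

```bash
cat > fit.py <<'E'
import numpy as np
from scipy.optimize import least_squares
from rig import env
C={n:env.calibration(n) for n in("top","side")}
def proj(n,X):
    c=C[n];p=c["R"]@X+c["t"];return np.array([c["fx"]*p[0]/p[2]+c["cx"],c["fy"]*p[1]/p[2]+c["cy"]])
def W(q,l):
    c,s=np.cos(q[2]),np.sin(q[2]);l=np.asarray(l,float)/1000
    return np.array([q[0]+c*l[0]-s*l[1],q[1]+s*l[0]+c*l[1],l[2]])
def knob(s,c,h=108): return [h*np.cos(c)*np.sin(s),-h*np.sin(c),35+h*np.cos(c)*np.cos(s)]
T=lambda u,v:(u/5+240,v/5+160)
S=lambda u,v:(u/4.4+200,v/4.4+230)
if __name__=="__main__":
    def obs(q):
        i=q[4];z=86
        return [("top",[38,31,z],T(275,383),1),("top",[38,-31,z],T(375,372),1),("top",[-38,-31,z],T(386,487),1),("top",[-38,31,z],T(288,499),1),
        ("side",[38,-31,z],S(465,132),1),("side",[38,31,z],S(510,205),1),
        ("top",[277-i,155-i,121],T(45,60),.6),("top",[277-i,-85+i,121],T(408,20),.6),("top",[99+i,-85+i,121],T(442,247),.6),("top",[99+i,155-i,121],T(73,288),.6),
        ("side",[99+i,155-i,121],S(483,333),.6),("side",[277-i,155-i,121],S(138,440),.6),("side",[99+i,-85+i,121],S(325,58),.6),
        ("top",[14,105,97],T(162,432),.3),
        ("top",knob(q[3],-.25),T(292,420),1),("side",knob(q[3],-.25),S(589,92),1)]
    f=lambda q:np.concatenate([w*(proj(n,W(q,l))-p) for n,l,p,w in obs(q)])
    r=least_squares(f,[.6,.2,.25,.1,1],loss="soft_l1");q=r.x
    print(q.round(4));
    for n,l,p,w in obs(q): print(n,np.round(l),(proj(n,W(q,l))-p).round(1))
    np.save("q.npy",q)
E
python3 fit.py
```

```text
[ 0.5846  0.109   0.5703 -0.0995  2.992 ]
top [38 31 86] [-0.2 -0.8]
top [ 38 -31  86] [-0.9 -0.9]
top [-38 -31  86] [-0. -2.]
top [-38  31  86] [ 0.  -2.1]
side [ 38 -31  86] [ 1.2 -1.3]
side [38 31 86] [ 0.7 -3.4]
top [274. 152. 121.] [ 0.4 -1.5]
top [274. -82. 121.] [-1.4 -1.4]
top [102. -82. 121.] [-1.  -0.4]
top [102. 152. 121.] [-0.4 -0.1]
side [102. 152. 121.] [ 1.7 -3.8]
side [274. 152. 121.] [ 0.1 -4.2]
side [102. -82. 121.] [ 1.7 -0.8]
top [ 14 105  97] [-0.2 -2.4]
top [-10.  27. 139.] [-0.9 -1.2]
side [-10.  27. 139.] [ 0.7 -1. ]
```

```bash
python3 - <<'E'
from fit import *
def bp(n,u,v,z):
    c=C[n];d=c["R"].T@np.array([(u-c["cx"])/c["fx"],(v-c["cy"])/c["fy"],1]);o=-c["R"].T@c["t"];return (o+d*(z-o[2])/d[2]).round(3)
for n in C: print(n,"cam",(-C[n]["R"].T@C[n]["t"]).round(3),"tip",proj(n,np.array([.256,.515,.231])).round(1),proj(n,np.array([.256,.515,.40])).round(1), "base",proj(n,np.zeros(3)).round(1))
print("bench edge",bp("top",20,243,0),bp("top",440,315,0),bp("top",640,354,0),"side",bp("side",440,460,0),bp("side",350,165,0))
for nm,t,s in [("yellowcap",(210,262),(378,383)),("redtube",(246,203),(262,365)),("marker",(196,220),(316,428)),("tweezers",(447,274),None)]:
    print(nm,bp("top",*t,.01),bp("side",*s,.01) if s else "")
Cs=[]
for n,l in (("top",[T(275,383),T(375,372),T(386,487),T(288,499)]),("side",[S(465,132),S(510,205)])):
    for p in l: print(n,bp(n,*p,.085))
print("knob",bp("top",*T(292,420),.138),bp("side",*S(589,92),.138))
for p in((45,60),(408,20),(442,247),(73,288)): print("rail top",bp("top",*T(*p),.121))
for p in((483,333),(138,440),(325,58)): print("rail side",bp("side",*S(*p),.121))
E
```

```text
top cam [-0.08  -0.227  1.827] tip [127.9 265.2] [109.5 241.7] base [253.6 438. ]
side cam [0.469 0.954 0.761] tip [508.9 377.6] [544.2 291.3] base [549.3 284.9]
bench edge [0.219 0.989 0.   ] [ 0.583 -0.362  0.   ] [ 0.73  -0.964  0.   ] side [0.317 0.525 0.   ] [ 0.595 -0.631  0.   ]
yellowcap [0.427 0.382 0.01 ] [0.434 0.389 0.01 ]
redtube [0.668 0.376 0.01 ] [0.679 0.383 0.01 ]
marker [0.54  0.498 0.01 ] [0.543 0.506 0.01 ]
tweezers [ 0.719 -0.333  0.01 ] 
top [0.598 0.154 0.085]
top [0.632 0.1   0.085]
top [0.564 0.06  0.085]
top [0.53  0.112 0.085]
side [0.636 0.108 0.085]
side [0.6   0.167 0.085]
knob [0.559 0.122 0.138] [0.563 0.129 0.138]
rail top [0.728 0.383 0.121]
rail top [0.857 0.181 0.121]
rail top [0.715 0.091 0.121]
rail top [0.589 0.29  0.121]
rail side [0.59  0.304 0.121]
rail side [0.73  0.396 0.121]
rail side [0.718 0.099 0.121]
```

The shaker lies at yaw ≈ 0.57 in the world frame, because the bench itself is yawed about 0.25. The two views disagree by 5–8 mm, so I'll check against the robot: close the fingers, touch the free deck right of the gate, and take pictures there.

```bash
sed -i 's#T=lambda.*#T=lambda u,v:((u+.5)/5+239.5,(v+.5)/5+159.5)#; s#S=lambda.*#S=lambda u,v:((u+.5)/4.4+199.5,(v+.5)/4.4+229.5)#' fit.py; python3 fit.py | head -1
cat > h.py <<'E'
from fit import *
q=np.load("q.npy")
h=q[2]+np.pi
Q=[0,np.cos(h/2),np.sin(h/2),0]
def P(x,y,z): return W(q,[x,y,z])
def loc(p=None):
    p=np.array(env.state()["tcp_pos"] if p is None else p);c,s=np.cos(q[2]),np.sin(q[2]);d=p[:2]-q[:2]
    return (np.array([c*d[0]+s*d[1],-s*d[0]+c*d[1],p[2]])*1000).round(1)
def F():
    f=np.array(env.state()["ft_force"]);c,s=np.cos(q[2]),np.sin(q[2]);return np.round([c*f[0]+s*f[1],-s*f[0]+c*f[1],f[2]],1)
E
python3 - <<'E'
from h import *
import cv2
env.command_gripper(0.0,20)
env.movep(P(-15,-60,200),Q); print(env.state()["joint_pos"],F())
env.movel(P(-15,-60,125),feed=.15)
print(env.movel(P(-15,-60,80),feed=.03,max_force=4),loc(),F(),env.state()["t"])
env.movel(P(-15,-60,125))
print(loc(),F())
ims=[env.grab_frame(n) for n in("top","side")]
for n,i in zip(("top","side"),ims): cv2.imwrite(f"pics/{n}1.png",i)
k=cv2.INTER_CUBIC
a=cv2.resize(ims[0][200:280,250:350],None,fx=4,fy=4,interpolation=k);b=cv2.resize(ims[1][180:330,260:360],None,fx=4,fy=4,interpolation=k)
o=np.zeros((600,800,3),np.uint8);o[:320,:400]=a;o[:,400:]=b;cv2.imwrite("pics/c1.png",o)
tip=np.array(env.state()["tcp_pos"])-[0,0,.014]
for n in C: print(n,proj(n,tip),proj(n,tip+[0,0,.05]))
E
```

```text
[ 0.5853  0.1102  0.5706 -0.1004  2.8644]
[-5.62261797e-02  3.12158288e-01  1.50618664e+00  3.30740199e-04
  1.32325706e+00 -2.19847864e+00] [-0.3  0.1 -0.6]
True [-15.2 -59.8  92.1] [-0.7 -0.6  3.6] 4.6417
[-14.5 -60.4 125.6] [ 0.2 -0.8 -0.1]
top [325.09457305 244.53024674] [325.42548894 238.05667964]
side [321.55140041 240.39350089] [321.7181625  224.20656491]
```

View pics/c1.png

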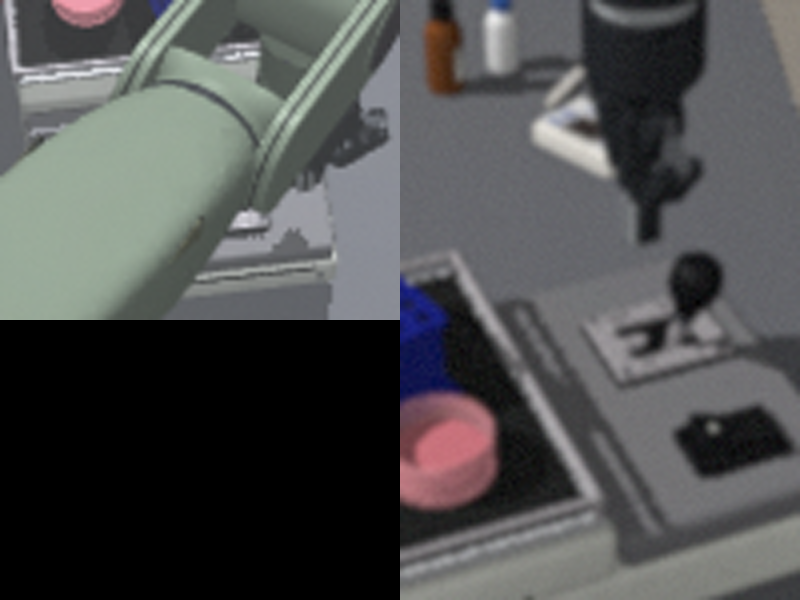

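The tip height is confirmed: deck contact at TCP z 92, so the tip is 14 mm ahead. The arm hides the gate in the top view. To get local x exactly, I'll touch the gate plate's near edge (x = −38) with the fingertip. The finger's half-width then cancels out.

```bash
python3 - <<'E'
from h import *
env.movel(P(-75,-27,125))
env.movel(P(-75,-27,95.5),feed=.06); print(loc(),F())
print(env.movel(P(-30,-27,95.5),feed=.03,max_force=4),loc(),F())
env.movel(P(-75,-27,125)); print(loc(),env.state()["t"])
# right edge of plate, pushing +y
env.movel(P(-20,-75,125))
env.movel(P(-20,-75,95.5),feed=.06)
print(env.movel(P(-20,-35,95.5),feed=.03,max_force=4),loc(),F())
env.movel(P(-20,-75,125)); print(env.state()["t"])
E
```

```text
[-75.  -26.9  95.2] [-0.1  0.6 -0.1]
True [-47.9 -26.6  94.7] [ 0.   0.4 -0.4]
[-74.6 -27.2 125.3] 7.725
True [-20.2 -36.6  95.1] [ 0.8 -0.8  0.5]
10.7167
```

```bash
python3 - <<'E'
from h import *
env.movel(P(-75,-75,139)); env.movel(P(-70,27,139))
r=env.movel(P(-26.9,27,139),feed=.04,max_force=12); print("A",r,loc(),F())
env.movel(P(-70,27,139)); env.movel(P(-70,80,139)); env.movel(P(0,80,139))
r=env.movel(P(0,-15,139),feed=.04,max_force=12); print("B",r,loc(),F(),env.state()["t"])
import cv2
a=env.grab_frame("side"); cv2.imwrite("pics/c2.png",cv2.resize(a[190:310,270:390],None,fx=5,fy=5,interpolation=cv2.INTER_CUBIC))
E
```

```text
A False [-26.9  27.  139. ] [-0.9  0.5  0.9]
B True [ -0.2   0.5 137.9] [-0.1  6.6  5.5] 16.7167
```

View pics/c2.png

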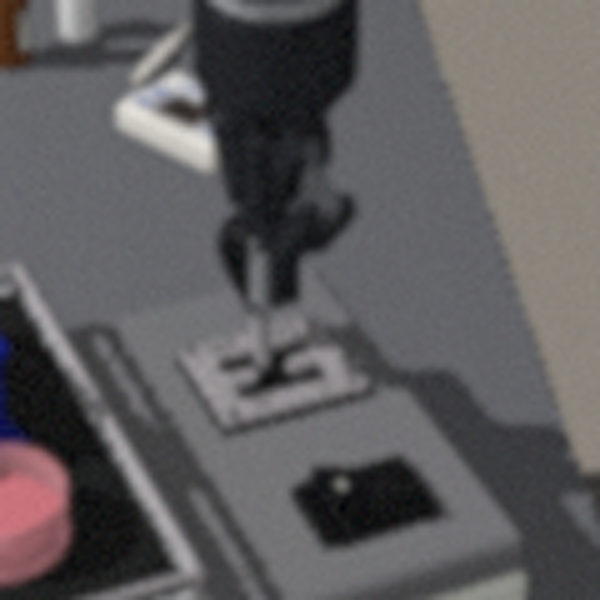

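Push B ended blocked at y = 0.5, as expected for the right-lane stop. The picture shows the stem (about 268,350) in the right lane at the cross channel, behind the finger. Now I push it far.

```bash
python3 - <<'E'
from h import *
env.movel(P(0,25,139)); env.movel(P(-70,25,139)); env.movel(P(-70,-25,139))
r=env.movel(P(16,-25,134),feed=.04,max_force=12); print("C",r,loc(),F())
env.movel(P(-70,-25,139)); env.movel(P(-70,40,150)); print(env.state()["t"])
import cv2
a=env.grab_frame("side"); cv2.imwrite("pics/c3.png",cv2.resize(a[190:310,270:390],None,fx=5,fy=5,interpolation=cv2.INTER_CUBIC))
E
```

```text
C False [ 13.4 -24.8 133. ] [-7.7 -1.6  0.7]
21.8
```

View pics/c3.png

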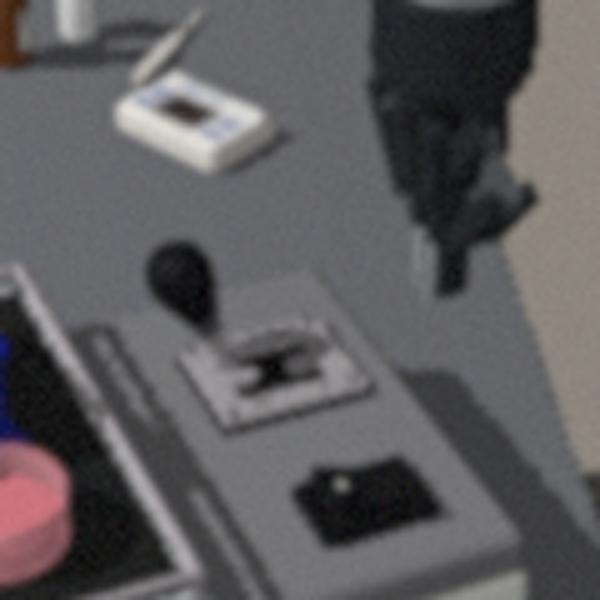

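The lever is home in the far right slot: knob at about (183,278), with the left lane and channel empty. Next is pressing the switch.

```bash
python3 - <<'E'
from h import *
env.movel(P(-70,107,150)); env.movel(P(18,107,150)); env.movel(P(18,107,120),feed=.08)
r=env.movel(P(18,107,102),feed=.025,max_force=12); print("D",r,loc(),F())
env.sleep(.3); print(loc(),F())
env.movel(P(18,107,170)); env.movel(P(-60,107,200)); print(env.state()["t"])
import cv2
a=env.grab_frame("side"); cv2.imwrite("pics/c4.png",cv2.resize(a[190:310,270:390],None,fx=5,fy=5,interpolation=cv2.INTER_CUBIC))
E
```

```text
D True [ 19.4 106.7 106. ] [-1.   0.4  5.5]
[ 19.4 106.7 106.1] [-0.1  0.9  4.8]
25.9083
```

View pics/c4.png

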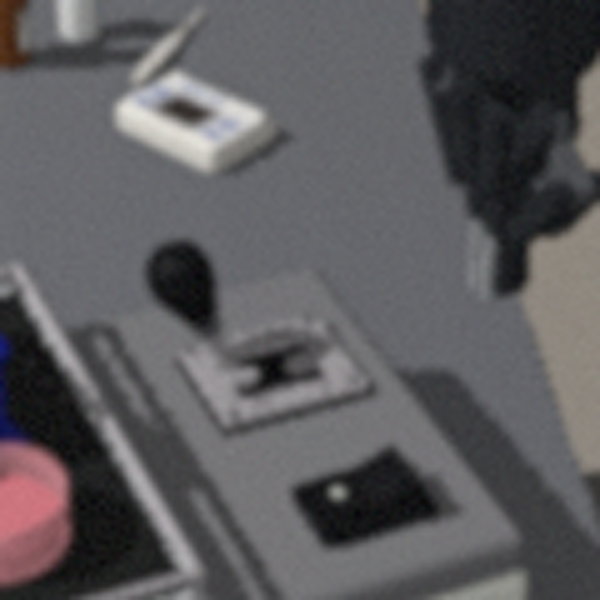

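The rocker has flipped: the far half with its dot at (338,491) is level and the near half is raised. The lever is still home and the hand is clear, so I'm handing in.

```bash
python3 -c "
from rig import env
print(env.close_job())"
```

```text
the job is handed in; nothing more can be done
None
```

The job is handed in after about 26 s of robot time: the lever is in the far right slot (fourth gear), the drive was then switched on, and the hand is clear; the last picture confirmed this, but the judge's result was not shown.

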